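# Eject the blue battery pack and catch it with the other finger

### The arm

A 6-joint arm with a two-finger parallel gripper is mounted at the origin on a cart in front of the work surface, level with it; the furniture and walls round the work are solid. World frame = base frame: x ahead of the robot, y to its left, z up, the work surface at z = 0. Lengths are in m, angles in rad, forces in N, time in s.
With the tool pointing down it reaches from about 0.2 to 0.875 m from the base axis. Payload 3.4 kg.
Tool frame: the origin (TCP) lies at the very end of the fingers, on their centre line; the grasp point (between the pads) lies 19 mm behind it; z points along the fingers, y is the line along which they close (so a half turn about z gives the same grasp; the last joint's range is limited). The gripper opens to 94 mm and grips with 3 to 60 N. Pads are 16 mm wide; open, the fingers measure 119 mm over their backs; the gripper's body (75 mm by 177 mm) begins 78 mm behind the grasp point.
Start: joints at [-1.465, 0.276, 1.505, -0, 1.361, -0.121], TCP at [0.129, -0.56, 0.205] pointing down, gripper open.
Joint ranges: [-2.89, 2.89], [-0.75, 2.08], [0.22, 2.7], [-1.18, 4.32], [0.11, 2.71], [-2.7, 2.7]. Speed limits (rad/s): [2.57, 2.57, 3.14, 3.14, 3.14, 3.14].

### API

Orientations are given as [roll, pitch, yaw] about the fixed x, y, z axes, in that order (R = Rz(yaw) Ry(pitch) Rx(roll)).
In Python, from workcell import sensors, imaging, ticket gives the robot as it stands. The module is installed in compiled form; this text tells all that it offers.
- The arm moves only by the tool send_rows, never from a script. Its argument "moves" is one flat list of numbers, 7 for each row, row after row: the finger opening in mm, from 0 to 94, then the shift along the tool's x, y, z in mm, then the turn, a rotation vector about the tool's x, y, z in degrees. In form: [hand, dx, dy, dz, ax, ay, az, hand, dx, dy, dz, ax, ay, az, ...]. A call has 1 to 12 rows; each row is the pose to reach, as a shift and turn from the pose commanded when the call began, along the tool's axes at that moment; what a row does not reach only later rows make up. A row lasts 1/12 s, in which the tool goes at most 41.7 mm and 7.16 degrees, less where a joint would pass 70% of its speed; a pose out of reach is approached as far as the arm can. A call with a gripper value outside its range is refused whole. The fingers move at their own pace and stop on an object; "grip_force" is the grip in N (left out, the last holds). Time passes only in rows, so rows that repeat a pose let the fingers close. It gives the time, the measured TCP pose, the force, the opening and the grip force at its end, in the units of the state.
- sensors.get_obs(): the state, without advancing time (a new reading comes with each control period).
- imaging.read_camera(name): name is "scene" or "top" or "wrist"; returns the picture (420x560x3 uint8, red, green, blue); there is no depth.
- imaging.camera_info(name): a dict with "vfov" (degrees; the focal length in pixels is half the picture's height over the tangent of half this angle, whatever the lens; pixels are square), "cx", "cy" (the principal point, pixels), "k1" (the pictures are not rectified: a ray, as slopes to the right and down, at radius r is drawn at 1 + k1 r^2 times it, then the intrinsics apply), "R" (3x3) and "t" (3): a world point X has camera coordinates R X + t; the wrist camera has in their place "T_tool_cam" (4x4, takes a point from camera to tool coordinates, whose origin is the TCP and whose axes are the flange's). Camera axes: x right, y down, z forward; pixel columns grow to the right and rows downward; lengths in m; the calibration is good to about 2 mm. A picture is of the moment at which its call begins: read the wrist's pose just before it. camera_info takes no time and is no camera call.
- ticket.hand_in(): hands the job in; it is judged then, once.
The state is a dict: "time": time; "joints": joint angles; "qd": joint speeds; "tau": joint torques, N m; "eef_pos": TCP position; "tool_rot": TCP orientation; "contact_force": force on the tool from outside, world axes, zero at the start; "ft_torque": the same for the moment, N m; "opening": opening from 0.0 (shut) to 1.0 (fully open); "gripper_force": force on a finger pad.
Only numpy, scipy, OpenCV 4.12 (cv2) and the standard library are available. Lean on these libraries where they do the work, as an engineer would, in place of code of your own. Each camera call takes 0.05 s, during which the arm holds its last target. There are 200 camera calls.

### The job

The curing light needs its charged battery, the pack with the blue band, out of the sloping two-lane charger. Press the yellow eject key at the side of that pack's lane with one fingertip while the other finger waits in the lane just below the pack, so that the pack springs out against this finger and is caught while the key is still down; then let it down the lane slowly, the finger staying in front of it, until it rests against the lip at the bottom, and move clear. Do not pinch or lift the pack, leave the orange pack latched in its bay, and leave the things lying about where they are.

Things in the scene. Friction and masses are not known exactly. Their poses are not given: they have to be found in the camera images.
- charger: White and dark grey bench charger, fixed, 204 x 190 mm, up to 91 mm high at the back. Origin on the counter midway between its two lanes, under the latch line (the feet of the seated packs' noses). x to the back, y to the left seen from the front, z up; the low front faces the robot. Lane centres at y = +26 (left) and -26 mm. Level shoulders 26 mm high at |y| 54 to 92, x > -64 mm, carry the keys.
- lanes: The two sloping lanes (slippery, friction about 0.1). Origin on the latch line, 30 mm above the charger's origin; x points up the slope (14 degrees), y left, z square to the floor. In charger coordinates the floor is at z = 30 mm + 0.249 x. Each lane is 45 mm wide; rails 7 mm high run below the latch line, walls 22 mm high beside the bays above it.
- pack_blue: Grey battery pack with a broad blue band, loose, 66 long x 42 wide x 30 mm high, about 110 g, in the left or right bay. Origin: centre of its underside; x up the lane (nose at -33 mm), z square to the floor. The upper edge of its nose leans forward: seated, it is at x = -7, z = 59 mm of the charger; an upright finger meets this edge. The raised latch passes under the pack once that is 11 mm out.
- pack_orange: The same pack with an orange band, in the other bay; it must stay latched.
- key_left (a joint): Travel of the left eject key, straight down, m: 0 up, 0.007 fully down. Spring return, 1.7 N at first, 3.6 N at the bottom, 0.5 N more while it draws the latch. It frees the left lane's pack at about 0.005.
- key_right (a joint): The same for the right key and lane.
- key_left_top (a point): Centre of the top of the left key: a level yellow cap 24 (along charger x) x 22 mm at charger x = -34, y = +76 mm, 50 mm outward of its lane's centre line. Top 36 mm above the counter, 29 mm when down (3 mm above the shoulder). A finger in the lane level with the pressed key clears the lane floor by 7 mm at x = -34 and reaches well below the upper edge of the pack's nose.
- key_right_top (a point): The same on the right key (y = -76 mm).
- bay_left (a point): Where a pack's origin is while latched in the left bay. A spring ejector (12 mm stroke, 5 N) pushes it against the latch; released it shoots out at about 0.8 m/s. A finger must stop it 10 to 40 mm down the lane from here, with the key still down.
- bay_right (a point): The same for the right bay.
- rest_left (a point): Where a pack's origin is when its nose rests against the lip of the left lane, 82 mm down the lane from the bay. The lip is 7 mm high with a 20 mm thumb notch. Left alone the pack slides down at about 1.3 m/s2 and hits it too hard; on the way it must stay under 0.25 m/s, so lead the finger down at under 0.1 m/s and on over the lip.
- rest_right (a point): The same for the right lane.
- cast_yellow: Yellow plaster cast, 53 x 68 x 29 mm, loose bystander to the right of the charger; origin under its centre.
- tape_blue: Blue roll of tape, 52 mm across, 18 mm high, loose bystander; origin under its centre.
- marker_red: Red marker pen, 120 mm long, loose bystander; origin under its centre.
- syringe_a2: Composite syringe, 110 mm long, loose bystander; origin under its centre.
- syringe_flow: Another composite syringe, 110 mm long, loose bystander; origin under its centre.
- dappen_dish: Small glass dish, 31 mm wide, 26 mm high, loose bystander; origin under its centre.

How it is judged:
By the outcome, as a careful person would: the job done as asked, in the order asked, and still so for the second after the job is handed in, with the robot touching nothing.
It also fails if it takes over 32 s, if anything falls off the work surface, if the arm or the gripper's body presses on something with over 40 N, if the wrist force passes 120 N, or if a joint passes its speed limit or range.

## Working session

There is one attempt and no reset: what is moved stays moved. The work goes in short steps, Python scripts to look and compute and a tool call to move; the robot and the scene stay as the last step left them, time stands still between calls to the robot, and variables do not carry over. Pictures are saved under pics/ and viewed, at most 10 in all, crops included, and the job is handed in when it is done.

Besides the shell and the picture viewer there is one more tool, called as a command line: name --argument value ..., lists and objects as JSON in quotes. send_rows: Moves the arm, as the interface text tells. Its arguments: {"type":"object","properties":{"moves":{"type":"array"},"grip_force":{"type":"number"}},"required":["moves"]}

```bash
mkdir -p pics; cat > h.py <<'E'
import numpy as np, cv2
from workcell import sensors, imaging, ticket
def K(ci,h=420):
    f=h/2/np.tan(np.radians(ci["vfov"])/2); return f,ci["cx"],ci["cy"],ci["k1"]
def ray(ci,u,v,T=None):
    f,cx,cy,k=K(ci); d=np.array([(u-cx)/f,(v-cy)/f]); s=d.copy()
    for _ in range(30): s=d/(1+k*(s@s))
    r=np.array([s[0],s[1],1.])
    if T is None:
        R=np.array(ci["R"]);return -R.T@np.array(ci["t"]),R.T@r
    return T[:3,3],T[:3,:3]@r
def onz(o,d,z): return o+d*(z-o[2])/d[2]
def proj(ci,X):
    f,cx,cy,k=K(ci); c=np.array(ci["R"])@X+np.array(ci["t"]); s=c[:2]/c[2]; s=s*(1+k*(s@s)); return s*f+[cx,cy]
def save(n,im): cv2.imwrite("pics/"+n,cv2.cvtColor(im,cv2.COLOR_RGB2BGR))
E
python3 - <<'E'
from h import *
print(sensors.get_obs())
ims=[]
for n in("scene","top"):
    im=imaging.read_camera(n); np.save(n+".npy",im); save(n+".png",im); print(n,imaging.camera_info(n))
E
```

```text
{'time': 0.0, 'joints': array([-1.46500944e+00,  2.76602751e-01,  1.50608641e+00,  4.71330667e-05,
        1.36071532e+00, -1.20994444e-01]), 'qd': array([-1.11418377e-03,  2.10395170e-03, -4.70277097e-05, -1.27984997e-03,
        1.02625374e-03, -1.63105757e-03]), 'tau': array([ 1.37461805e-05, -4.04582977e+01, -2.37231195e+01,  7.01487134e-02,
        3.42776882e-02, -1.36929370e-04]), 'eef_pos': array([ 0.12924099, -0.55971858,  0.20461895]), 'tool_rot': array([-3.13979963e+00, -2.64428603e-04,  2.26771228e-01]), 'contact_force': array([0.49504165, 0.59214622, 0.74922128]), 'ft_torque': array([0.01877506, 0.02194869, 0.00535189]), 'gripper_force': 0.0, 'opening': 0.9998856726933264}
scene {'vfov': 47.60213266410277, 'cx': 286.85802257791124, 'cy': 207.105934138908, 'k1': -0.06548723546706259, 'R': array([[ 0.82721825, -0.56156908, -0.01871209],
       [-0.40129508, -0.56716146, -0.71922885],
       [ 0.39328391,  0.6024683 , -0.69452122]]), 't': array([-0.38681238,  0.31873333,  0.86183758])}
top {'vfov': 47.4918401141618, 'cx': 280.5446190241683, 'cy': 213.4486953355617, 'k1': -0.014263769656483745, 'R': array([[-0.02616404, -0.99934974, -0.02481024],
       [-0.99789824,  0.0275818 , -0.05863745],
       [ 0.05928364,  0.0232239 , -0.99797099]]), 't': array([0.1024087 , 0.52323904, 1.36072063])}
```

View pics/top.png

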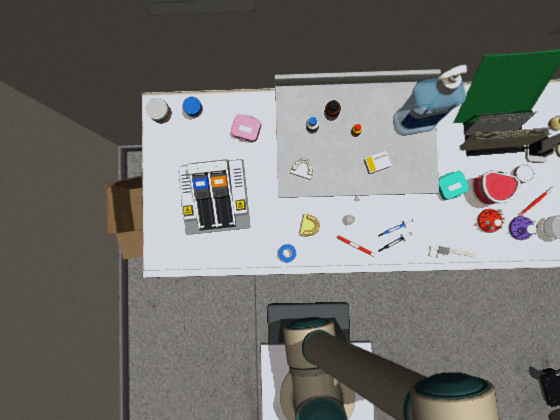

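View pics/scene.png

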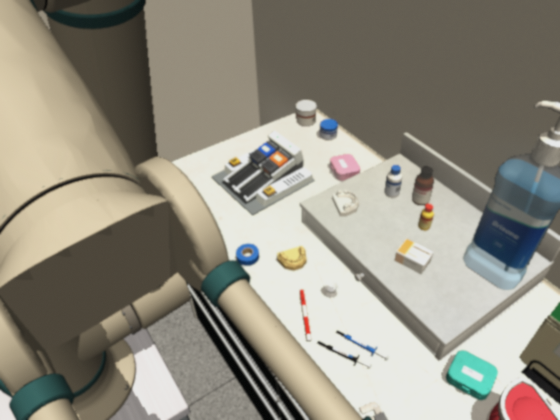

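The top view shows the charger around (214,197), with the blue pack in the left bay (201,184) and the orange one in the right (220,182). The yellow keys are at (187,211) and (240,204). The scene view shows the same keys at (235,161) and (269,191).

```bash
python3 - <<'E'
from h import *
R={}
for n,box in(("top",(170,150,260,240)),("scene",(210,130,320,210))):
    im=np.load(n+".npy"); ci=imaging.camera_info(n); x0,y0,x1,y1=box
    hsv=cv2.cvtColor(im,cv2.COLOR_RGB2HSV)
    for c,lo,hi,z in(("yel",(20,130,110),(34,255,255),.036),("blue",(105,150,80),(125,255,255),.07),("orange",(5,150,120),(18,255,255),.07)):
        m=cv2.inRange(hsv,lo,hi); k=np.zeros_like(m);k[y0:y1,x0:x1]=m[y0:y1,x0:x1]
        nn,l,st,ce=cv2.connectedComponentsWithStats(k)
        for i in range(1,nn):
            if st[i,4]>15:
                o,d=ray(ci,*ce[i]); print(n,c,ce[i].round(1),st[i],onz(o,d,z).round(4)); R.setdefault(c,[]).append((n,o,d))
E
```

```text
top yel [240.1 204.3] [236 200   9   9  58] [0.554  0.2025 0.036 ]
top yel [187.4 209.9] [184 206   8   9  59] [0.5422 0.3541 0.036 ]
top blue [200.7 183. ] [193 177  16  12 112] [0.614  0.3081 0.07  ]
top orange [218.7 181.1] [211 175  16  13 115] [0.618  0.2575 0.07  ]
scene yel [234.3 161.3] [230 158  10   7  43] [0.5376 0.3499 0.036 ]
scene yel [269.  190.6] [265 187   9   8  45] [0.5501 0.1988 0.036 ]
scene blue [267.7 150.6] [259 144  16  12  51] [0.6119 0.2988 0.07  ]
scene orange [279.2 159.4] [270 152  17  14  81] [0.6158 0.2507 0.07  ]
```

send_rows --moves '[38,35,-45,0,0,0,0,38,60,-77,0,0,0,1,38,85,-109,0,0,0,2,38,110,-141,0,0,0,3,38,135,-173,0,0,0,4,38,160,-205,0,0,0,5,38,185,-237,0,0,0,6,38,210,-269,0,0,0,7,38,235,-301,0,0,0,8,38,260,-333,0,0,0,8.4,38,285,-365,0,0,0,8.4,38,302,-387,0,0,0,8.4]'

```text
time: 1.1
eef_pos: [0.3367, -0.1124, 0.2054]
tool_rot: [-3.141, -0.001, 0.081]
contact_force: [0.3, 0.1, -0.4]
opening: 0.405
gripper_force: 0.0
```

```bash
python3 - <<'E'
from h import *
from scipy.spatial.transform import Rotation as Ro
o=sensors.get_obs(); print(o["time"],o["eef_pos"],o["tool_rot"],o["joints"],o["opening"])
R=Ro.from_euler("xyz",o["tool_rot"]).as_matrix()
print((R.T@(np.array([.542,.327,.17])-o["eef_pos"])*1000).round(1), o["tool_rot"][2]-.08)
E
```

```text
1.1 [ 0.33665231 -0.1124453   0.20542164] [-3.14095245e+00 -5.06058034e-04  8.09015024e-02] [-5.20069372e-01 -6.71637912e-02  1.90486106e+00  8.44081282e-04
  1.30384009e+00  9.69602647e-01] 0.40476296860488176
[ 240.2 -421.4   35.8] 0.0009015023881978196
```

send_rows --moves '[38,20,-35,0,0,0,0,38,40,-70,0,0,0,0,38,60,-105,0,0,0,0,38,80,-140,0,0,0,0,38,100,-175,0,0,0,0,38,120,-210,0,0,0,0,38,140,-245,0,0,0,0,38,160,-280,0,0,0,0,38,180,-315,0,0,0,0,38,200,-350,10,0,0,0,38,220,-386,15,0,0,0,38,230,-410,20,0,0,0]'

```text
time: 2.1
eef_pos: [0.5342, 0.3153, 0.1841]
tool_rot: [-3.141, -0.0, 0.082]
contact_force: [-0.4, -0.5, 0.2]
opening: 0.404
gripper_force: 0.0
```

```bash
python3 - <<'E'
from h import *
from scipy.spatial.transform import Rotation as Ro
imaging.read_camera("top")
o=sensors.get_obs(); im=imaging.read_camera("wrist"); np.save("w.npy",im); save("w.png",im)
ci=imaging.camera_info("wrist"); print(o["time"],o["eef_pos"],o["tool_rot"],ci)
T=np.eye(4);T[:3,:3]=Ro.from_euler("xyz",o["tool_rot"]).as_matrix();T[:3,3]=o["eef_pos"]; T=T@np.array(ci["T_tool_cam"]); np.save("T.npy",T)
hsv=cv2.cvtColor(im,cv2.COLOR_RGB2HSV)
for c,lo,hi,z in(("yel",(20,130,110),(34,255,255),.036),("blue",(105,150,80),(125,255,255),.07),("orange",(5,150,120),(18,255,255),.07)):
    nn,l,st,ce=cv2.connectedComponentsWithStats(cv2.inRange(hsv,lo,hi))
    for i in range(1,nn):
        if st[i,4]>100:
            b=st[i]; q,d=ray(ci,*ce[i],T); print(c,ce[i].round(1),b,onz(q,d,z).round(4))
E
```

```text
2.15 [0.53468318 0.31885377 0.18261381] [-3.13745250e+00  2.52777817e-04  8.32854545e-02] {'vfov': 58.34952242412666, 'cx': 279.0653624756922, 'cy': 217.73845999631214, 'k1': -0.019823461332588388, 'T_tool_cam': array([[ 7.35364675e-04, -9.63540045e-01, -2.67563151e-01,
         7.87503149e-02],
       [ 9.99999725e-01,  6.83287407e-04,  2.87744007e-04,
         6.32622363e-04],
       [-9.44303421e-05, -2.67563289e-01,  9.63540283e-01,
        -1.78710675e-01],
       [ 0.00000000e+00,  0.00000000e+00,  0.00000000e+00,
         1.00000000e+00]])}
yel [238.5 191. ] [226 180  25  26 486] [0.5444 0.3554 0.036 ]
yel [409.1 192.4] [397 180  26  27 547] [0.5559 0.2055 0.036 ]
blue [296.9 112.8] [ 270   93   56   40 1535] [0.6147 0.312  0.07  ]
blue [502.8 330.4] [ 478  309   49   46 1084] [0.4464 0.1129 0.07  ]
orange [365.6 113. ] [ 338   94   59   39 1534] [0.619  0.2608 0.07  ]
```

View pics/w.png

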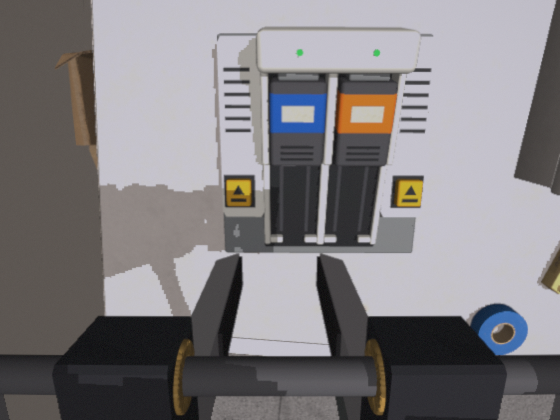

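The wrist view shows the keys at (238,191) and (409,192), and the blue pack at (297,113) in the left lane. The fingertips are around (230,258) and (330,258). I'll measure again now that the arm has settled.

```bash
cat > w.py <<'E'
from h import *
from scipy.spatial.transform import Rotation as Ro
import sys
obs=[];cs=[]
ci=imaging.camera_info("wrist")
for k in range(3):
    o=sensors.get_obs(); im=imaging.read_camera("wrist")
    T=np.eye(4);T[:3,:3]=Ro.from_euler("xyz",o["tool_rot"]).as_matrix();T[:3,3]=o["eef_pos"]; M=T@np.array(ci["T_tool_cam"])
    hsv=cv2.cvtColor(im,cv2.COLOR_RGB2HSV)
    nn,l,st,ce=cv2.connectedComponentsWithStats(cv2.inRange(hsv,(20,130,110),(34,255,255)))
    P=[]
    for i in range(1,nn):
        if st[i,4]>100 and st[i,1]+st[i,3]/2<260:
            c=st[i,:2]+(st[i,2:4]-1)/2; q,d=ray(ci,*c,M); P.append(onz(q,d,.036))
    P.sort(key=lambda p:-p[1]); D=P[0]-P[1]
    Rt=T[:3,:3]; y=D/np.linalg.norm(D); 
    tgt=(P[0]+P[1])/2+.051*y
    print(o["time"],o["eef_pos"].round(4),o["tool_rot"].round(4),"keys",P[0].round(4),P[1].round(4),np.linalg.norm(D).round(4),"yaw",np.arctan2(-D[0],D[1]).round(4),"tool shift",((Rt.T@(tgt-o["eef_pos"]))*1000).round(1))
save(sys.argv[1],im)
E
python3 w.py w2.png
```

```text
2.2 [0.5333 0.3155 0.1829] [-3.141e+00  2.300e-03  8.390e-02] keys [0.5437 0.3555 0.036 ] [0.5556 0.2056 0.036 ] 0.1504 yaw 0.0791 tool shift [ 14.  -14.8 146.9]
2.25 [0.5325 0.3131 0.1836] [3.1404e+00 2.9000e-03 8.2900e-02] keys [0.5435 0.3557 0.036 ] [0.5556 0.2056 0.036 ] 0.1506 yaw 0.0807 tool shift [ 14.8 -17.4 147.5]
2.3 [0.5323 0.3118 0.1843] [3.14e+00 2.40e-03 8.15e-02] keys [0.5431 0.3557 0.036 ] [0.5551 0.2052 0.036 ] 0.1509 yaw 0.0793 tool shift [ 14.7 -18.6 148.2]
```

send_rows --moves '[38,3,-4,15,0,0,0,38,6,-8,35,0,0,0,38,10,-12,55,0,0,0,38,14,-16,72,0,0,0,38,14.5,-17,84,0,0,0,38,14.5,-17,90,0,0,0,38,14.5,-17,90,0,0,0,38,14.5,-17,90,0,0,0,38,14.5,-17,90,0,0,0]'

```text
time: 3.1
eef_pos: [0.5467, 0.3297, 0.0968]
tool_rot: [-3.141, -0.002, 0.08]
contact_force: [-0.2, 0.0, -0.7]
opening: 0.407
gripper_force: 0.0
```

```bash
python3 w.py w3.png
```

```text
3.1 [0.5467 0.3297 0.0968] [-3.1411e+00 -2.0000e-03  7.9800e-02] keys [0.5435 0.3558 0.036 ] [0.556  0.2056 0.036 ] 0.1507 yaw 0.0826 tool shift [-1.1 -1.8 60.8]
3.15 [0.5467 0.3299 0.0969] [-3.1409e+00 -2.3000e-03  7.9900e-02] keys [0.5436 0.3556 0.036 ] [0.556  0.2057 0.036 ] 0.1504 yaw 0.0827 tool shift [-1.1 -1.6 60.9]
3.2 [0.5467 0.33   0.0967] [-3.141e+00 -2.100e-03  8.000e-02] keys [0.5436 0.3557 0.036 ] [0.556  0.2059 0.036 ] 0.1503 yaw 0.0829 tool shift [-1.1 -1.7 60.7]
```

View pics/w3.png

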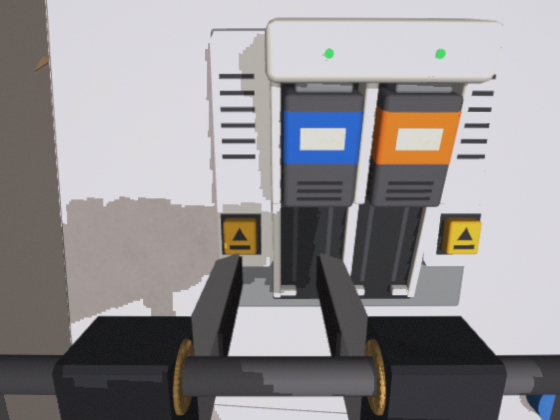

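The view shows the left key at (241,237), straight ahead of the left finger. The right finger at (330,258) is heading for the middle of the blue lane. I'll correct by about 1 mm and 1.7 mm and come down to just above the key.

send_rows --moves '[38,-1,-1.7,10,0,0,0,38,-1,-1.7,20,0,0,0,38,-1,-1.7,30,0,0,0,38,-1,-1.7,40,0,0,0,38,-1,-1.7,47,0,0,0,38,-1,-1.7,52,0,0,0,38,-1,-1.7,55,0,0,0,38,-1,-1.7,55,0,0,0,38,-1,-1.7,55,0,0,0,38,-1,-1.7,55,0,0,0]'

```text
time: 4.08
eef_pos: [0.5453, 0.3317, 0.0409]
tool_rot: [-3.141, -0.001, 0.08]
contact_force: [-0.1, -0.1, 0.3]
opening: 0.405
gripper_force: 0.0
```

```bash
python3 - <<'E'
from h import *
print(sensors.get_obs()["eef_pos"]); im=imaging.read_camera("wrist"); save("w4.png",im)
E
```

```text
[0.54534872 0.33168796 0.04087704]
```

View pics/w4.png

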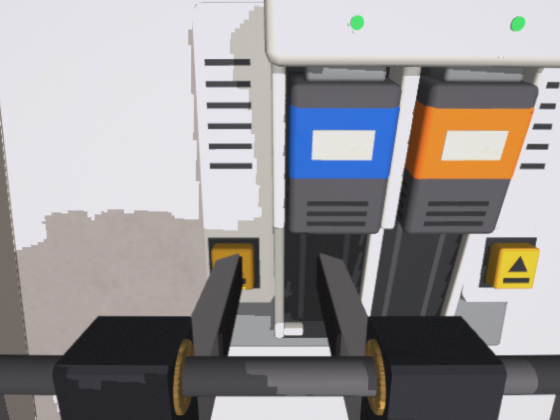

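The left fingertip at (232,258) sits over the left key (213–254, 243–290). The right fingertip at (329,258) is in the middle of the blue lane below the pack, so I'll press.

send_rows --moves '[38,0,0,2,0,0,0,38,0,0,4,0,0,0,38,0,0,6,0,0,0,38,0,0,8,0,0,0,38,0,0,9.5,0,0,0,38,0,0,11,0,0,0,38,0,0,11,0,0,0,38,0,0,11,0,0,0,38,0,0,11,0,0,0]'

```text
time: 4.88
eef_pos: [0.5448, 0.3316, 0.0296]
tool_rot: [-3.141, 0.0, 0.08]
contact_force: [-0.6, 0.3, 3.9]
opening: 0.407
gripper_force: 1.9
```

```bash
python3 - <<'E'
from h import *
o=sensors.get_obs();print(o["eef_pos"],o["contact_force"],o["ft_torque"]); im=imaging.read_camera("wrist"); save("w5.png",im)
E
```

```text
[0.54479882 0.33159871 0.02958284] [-0.55530003  0.27318901  3.86952524] [0.12299528 0.19920543 0.00135291]
```

View pics/w5.png

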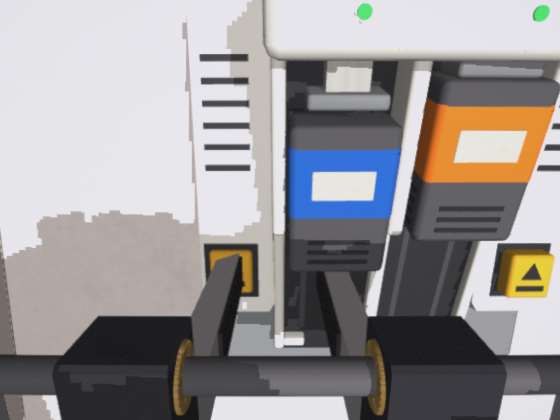

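The pack has sprung out about 20 mm and rests against the lane finger at (330,270), with the key still down and the orange pack still latched. Next I raise about 11 mm to release the key, then lead the pack down.

send_rows --moves '[38,0,0,-3,0,0,0,38,0,0,-6,0,0,0,38,0,0,-9,0,0,0,38,0,0,-11,0,0,0,38,0,0,-11,0,0,0,38,-1,0,-11,0,0,0,38,-3,0,-11,0,0,0,38,-6,0,-11,0,0,0,38,-10,0,-11,0,0,0,38,-14,0,-11,0,0,0,38,-18,0,-11,0,0,0,38,-21,0,-11,0,0,0]'

```text
time: 5.93
eef_pos: [0.5232, 0.3297, 0.0403]
tool_rot: [3.141, 0.001, 0.08]
contact_force: [-0.9, -0.4, -0.3]
opening: 0.408
gripper_force: 0.1
```

```bash
python3 - <<'E'
from h import *
o=sensors.get_obs();print(o["eef_pos"],o["contact_force"],o["ft_torque"]); im=imaging.read_camera("wrist"); save("w6.png",im)
E
```

```text
[0.52316103 0.32968577 0.04033973] [-0.91291803 -0.36996536 -0.2918368 ] [ 0.03990356  0.0507566  -0.03433478]
```

View pics/w6.png

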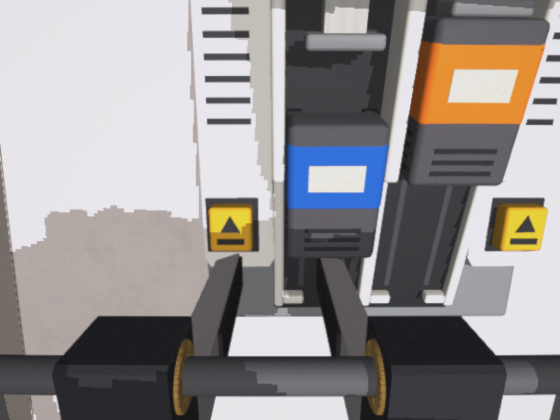

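The key is back up and the pack still rests against the finger, its nose edge at row 256. I'll carry on down and over the lip.

send_rows --moves '[38,-3,0,0.5,0,0,0,38,-7,0,1.5,0,0,0,38,-11,0,3,0,0,0,38,-15,0,4,0,0,0,38,-19,0,5.5,0,0,0,38,-23,0,6.5,0,0,0,38,-27,0,8,0,0,0,38,-31,0,9,0,0,0,38,-35,0,10.5,0,0,0,38,-39,0,11.5,0,0,0,38,-42,0,12,0,0,0,38,-45,0,12,0,0,0]'

```text
time: 6.98
eef_pos: [0.4788, 0.3262, 0.0283]
tool_rot: [3.141, -0.0, 0.08]
contact_force: [0.6, 0.8, 0.8]
opening: 0.4
gripper_force: 0.0
```

send_rows --moves '[38,-4,0,0,0,0,0,38,-9,0,0,0,0,0,38,-15,0,-3,0,0,0,38,-22,0,-12,0,0,0,38,-27,0,-25,0,0,0,38,-30,0,-40,0,0,0,38,-30,0,-55,0,0,0,38,-30,0,-65,0,0,0,38,-30,0,-70,0,0,0,38,-30,0,-70,0,0,0]'

```text
time: 7.82
eef_pos: [0.4499, 0.3243, 0.1]
tool_rot: [-3.14, -0.003, 0.08]
contact_force: [0.4, 0.0, 0.0]
opening: 0.401
gripper_force: 0.0
```

```bash
python3 - <<'E'
from h import *
o=sensors.get_obs();print(o["time"],o["eef_pos"],o["contact_force"]); im=imaging.read_camera("wrist"); save("w7.png",im)
E
```

```text
7.8167 [0.44992135 0.32428208 0.10003011] [0.41957047 0.03806128 0.01434504]
```

View pics/w7.png

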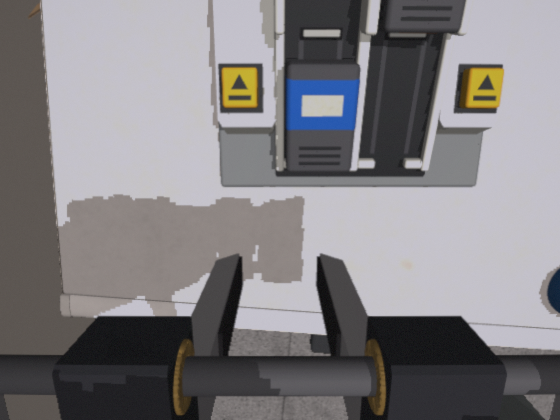

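The blue pack rests against the lip, with its nose at row 170. Both keys are up, the orange pack is still in its bay, and the gripper is clear.

```bash
python3 -c "
from workcell import ticket; print(ticket.hand_in())"
```

```text
the job is handed in; nothing more can be done
None
```

The blue pack was ejected, caught on the finger with the key still down, and let down slowly to rest against the lip; the orange pack is still latched, the gripper is clear, and the job was handed in at about 8 s.

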